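# Fit the retaining ring to the tube rotator's spindle and hold it spread at the groove

## Robot

A 6-joint arm with a two-finger parallel gripper is mounted at the origin on a cart in front of the work surface, level with it; the furniture and walls round the work are solid. World frame = base frame: x ahead of the robot, y to its left, z up, the work surface at z = 0. Lengths are in mm, angles in degrees, forces in N, time in s.
With the tool pointing down it reaches from about 400 to 825 mm from the base axis. Payload 7 kg.
Tool frame: the origin (TCP) lies midway between the tips of the shut fingers; the grasp point (between the pads) lies 19 mm behind it; z points along the fingers, y is the line along which they close (so a half turn about z gives the same grasp; the last joint's range is limited). The gripper opens to 88 mm and grips with 3 to 60 N. Pads are 19 mm wide; open, the fingers measure 130 mm over their backs; the gripper's body (78 mm by 193 mm) begins 47 mm behind the grasp point.
Start: joints at [86.293, 20.546, 0.682, 0, -70.136, -16.507], TCP at [233.238, 633.4, 226.561] pointing down, gripper open.
Joint ranges: [-176.03, 176.03], [-82.01, 121.73], [-58.28, 71.71], [-173.87, 95.51], [-174.79, -0.11], [-173.66, 173.66]. Speed limits (degrees/s): [136.94, 136.94, 172.46, 180, 180, 180].

## Interface

Orientations are given as a 3x3 rotation matrix whose columns are the frame's x, y, z axes.
In Python, from workcell import bot, imaging gives the robot as it stands.
- The arm moves only by the shell command python3 -m handwheel 'ROWS' [OPENING]. ROWS is a JSON object of lists of equal length, an entry for each row: "delta_pos": the shift along the tool's x, y, z in units of 75 cm (1.0 is 75 cm), a list of three; "twist": the turn, a rotation vector about the tool's x, y, z in units of pi/4 rad (1.0 is pi/4 rad), a list of three. In form: {"delta_pos": [[dx, dy, dz], ...], "twist": [[wx, wy, wz], ...]}. A call has 1 to 8 rows; each row is the pose to reach, as a shift and turn from the pose commanded when the call began, along the tool's axes at that moment; what a row does not reach only later rows make up. A row lasts 1/10 s, in which the tool goes at most 50 mm and 8.59 degrees, less where a joint would pass 70% of its speed; a pose out of reach is approached as far as the arm can. A call with a number of a shift or a turn outside -1 to 1 is refused whole. A call with a gripper value outside its range is refused whole. OPENING is the opening, from 0 (shut) to 1 (fully open), set as the call begins (- or left out, the last holds). The fingers move at their own pace and stop on an object; the grip force is fixed at half the most. Time passes only in rows, so rows that repeat a pose let the fingers close. It gives the time, the measured TCP pose, the force, the opening and the grip force at its end, in the units of the state.
- bot.get_obs(): the state, without advancing time (a new reading comes with each control period).
- imaging.read_camera(name): name is "scene" or "top" or "wrist"; returns (picture, depth): 480x640x3 uint8, red, green, blue; 480x640 float32, mm along the optical axis (not along the pixel's ray), 0 where there is no reading.
- imaging.camera_model(name): a dict with "mtx" (3x3 intrinsics, pixels), "eye" and "orientation" of the camera in the world; the wrist camera has in their place "tool_from_camera" (4x4, takes a point from camera to tool coordinates, whose origin is the TCP and whose axes are the flange's). Camera axes: x right, y up, looking along -z (the intrinsics and any distortion apply to the point x, -y, -z); pixel columns grow to the right and rows downward; lengths in mm; the calibration is good to about 2 mm. A picture is of the moment at which its call begins: read the wrist's pose just before it. camera_model takes no time and is no camera call.
- bot.finish_job(): hands the job in; it is judged then, once.
The state is a dict: "time_s": time; "joints": joint angles; "joint_velocities": joint speeds; "joint_efforts": joint torques, N m; "tcp_pos": TCP position; "tool_rot": TCP orientation; "force": force on the tool from outside, world axes, zero at the start; "torque": the same for the moment, N m; "opening": finger opening in mm; "grasp_force": force on a finger pad.
Only numpy, scipy, OpenCV 4.12 (cv2) and the standard library are available. Lean on these libraries where they do the work, as an engineer would, in place of code of your own. Each camera call takes 0.05 s, during which the arm holds its last target. There are 200 camera calls.

## Task

The carousel of the tube rotator needs its retaining ring: make the machine safe by pressing the red stop key and then the yellow brake key, one at a time and all the way down, and leave the green start key alone. Then take the red-handled ring pliers from their rack, put their tips into the gap of the snap ring that waits on its holder, squeeze to spread the ring, and bring it level down over the spindle, without forcing it, until it lies on the brass washer at the groove. Finish there with the pliers still in the gripper and squeezed, holding the ring wide open round the groove so that its seat can be inspected before it is let close; do not disturb the beaker, the loupe or the rubber stopper.

Things in the scene. Friction and masses are not known exactly. Their poses are not given: they have to be found in the camera images.
- drive: tube rotator, fixed: white housing 216 (x) x 160 (y) x 52 mm high, origin under its centre, z up, keys on the deck on its -x side. On it, about an axis at x +30 mm, an aluminium carousel plate (diameter 156 mm, top at z 70 mm); on its +x side three capped vials (27 mm wide, tops at z 126 mm, 63 mm from the axis), fixed; so bring the pliers to the spindle from the keys' side
- groove (a point): point on the spindle's axis at the face of the brass washer (diameter 50 mm, z 94 mm of the drive), the lower wall of the groove; axes as the drive's. Above it the spindle: groove of diameter 31 mm, 6 mm high, then a land of diameter 37 mm up to 24 mm, chamfered end at 28 mm. Round the washer a channel 24 mm deep for the pliers' tips, then the hub's rim, diameter 87 to 96 mm, level with it
- stop_key_top (a point): centre of the top of the red stop key, a round spring key of diameter 22 mm, 6 mm travel down, about 5 N at the bottom; it springs back. The three keys stand in a row along the drive's y, 44 mm apart, on black collars
- brake_key_top (a point): the same for the yellow brake key, the middle one
- start_key_top (a point): the same for the green start key: leave it alone
- stop_key (a joint): travel of the red key, m: 0 up, 0.006 fully down; counts as pressed above 0.0045
- brake_key (a joint): travel of the yellow key, m, likewise
- start_key (a joint): travel of the green key, m, likewise
- ring_post: holder of the ring, fixed: grey base 94 x 70 x 12 mm; on it a round aluminium seat (diameter 45 mm, top at z 26 mm) with a pilot of diameter 25 mm up to z 40 mm inside the ring, and a bar (x 37 to 48 mm, top also at z 26 mm) that carries the ends of the ring's lugs. Between seat and bar a channel 15 mm wide, 14 mm deep takes the pliers' tips. Origin under the seat's centre, x to the bar
- ring: dark steel snap ring, 34 g, 4 mm thick: a back web (x -24 mm) and two rigid spring arms hinged to it. Origin at the ring's centre on its underside; x points to the gap (towards the robot at the start), z is the ring's axis (up at the start). Relaxed, the bore is 34 mm across in y, too small for the spindle; fully spread it is round about the origin, 41 mm inside and 53 mm outside
- ring_gap (a point): middle of the gap, over the holder's channel, where the pliers' tips belong: x +30 mm of the ring's origin, at half thickness. The gap lies between two straight lugs from x +8 to +43 mm; relaxed it is 23 mm wide here (19 mm at its outer end), fully spread 39 mm with parallel faces. Let the tips reach 2 to 6 mm below the ring
- ring_left (a joint): turn of the ring's +y arm, rad: 0 relaxed, 0.152 when the pliers are squeezed to their stop. Springs resist: about 5 N at each lug relaxed, 10 N fully spread; so the ring clings to the pliers' tips by friction
- ring_right (a joint): the same for the -y arm; both always move together
- rack: bright steel pliers rack, fixed to the counter: base 78 x 100 mm, two legs, slotted plate 50 (x) x 96 (y) mm with its top at z 95 mm. The pliers hang upright in its slot, handles up, and lift straight out. Behind it stands the lab's tall ring stand (pole and rings about x 0.62, y 0.28), which the arm must pass clear of
- pliers: ring pliers with red handles, 100 g, about 155 mm long, hanging upright at the start: origin in the middle of the tips' lower ends, z up along the tool, y the direction in which handles and tips move. Two levers on a pivot at z 63 mm (boss of diameter 21 mm), not crossing: squeezing the handles together spreads the tips, up to a built-in stop
- pliers_grip (a point): middle between the red grips, where to grasp: z 127 mm of the pliers. The grips, 14 mm wide in x, reach from z 98 to 154 mm and measure 62 mm over their outsides here at rest (69 mm at their upper ends), 28 mm squeezed to the stop; they turn 0.14 rad either side of upright and are parallel when half squeezed
- pliers_tips (a point): middle of the tips' lower ends at rest (the pliers' origin). At rest the tips measure 7 mm over their outer faces in y, with the handles closed to 56 mm about 15 mm, squeezed to the stop 39 mm with upright faces (their ends 3 mm higher); each is 7 mm wide in x and 3 mm thick, straight over the lowest 18 mm
- lever_left (a joint): turn of the pliers' +y lever, rad: 0 at rest, 0.272 squeezed to the stop. A return spring pushes the handles apart with about 6 N each (8 N at the stop, 16 N with the ring), so a gripper closed to 56 mm already carries the tool with its tips nearly together and 20 N of grip squeezes it to the stop
- lever_right (a joint): the same for the -y lever; both always move together
- beaker: small glass beaker, diameter 53 mm, 68 mm high, bystander; origin under its centre
- loupe: folding loupe, 26 x 42 x 13 mm, bystander; origin under its centre
- stopper: brown rubber stopper, diameter 39 mm, 30 mm high, bystander; origin under its centre
- post_seat (a point): point on the seat's axis at the top of the seat, z 26 mm, on which the ring's underside lies at the start

How it is judged (in metres and radians):
On the way, in this order (a step that is already met when the one before it is completed fails the run):
1. the red stop key is pressed all the way down, the yellow one is not (value of joint stop_key above 0.0045 m and value of joint brake_key below 0.002 m), for 0.05 s.
2. then the yellow brake key is pressed all the way down, the red one is up again (value of joint brake_key above 0.0045 m and value of joint stop_key below 0.002 m), for 0.05 s.
3. the ring is spread by the pliers and lifted clear of its holder (value of joint each of ring_left, ring_right above 0.1 rad and z of ring in the frame of post_seat above 0.02 m and contact force between ring and pliers above 2 N and contact force between the fingers and pliers above 3 N), for 0.2 s.
At the end, for the whole second after the job is handed in: ring round the spindle within 5 mm of its axis, underside -2 to +3 mm from the washer face, level within 0.12 rad, at rest, both arms spread over 0.10 rad by the pliers (over 2 N on the ring), which the fingers hold squeezed (over 3 N) and which do not lean on the rotator (under 2 N) (horizontal distance between ring and groove below 0.005 m and z of ring in the frame of groove between -0.002 and 0.003 m and angle between ring's own z axis and vertical below 0.12 rad and value of joint each of ring_left, ring_right above 0.1 rad and contact force between ring and pliers above 2 N and contact force between the fingers and pliers above 3 N and contact force between pliers and drive below 2 N and linear speed of ring below 0.02 m/s); the arm keeps its last pose, push and grip.
It fails at once if the green start key is pressed (value of joint start_key above 0.003 m).
It fails at once if the ring is forced against the rotator with more than 30 N (contact force between ring and drive above 30 N).
It fails at once if the beaker is moved by more than 20 mm (distance of beaker from where it was at the start of the episode above 0.02 m).
It fails at once if the loupe is moved by more than 20 mm (distance of loupe from where it was at the start of the episode above 0.02 m).
It fails at once if the rubber stopper is moved by more than 20 mm (distance of stopper from where it was at the start of the episode above 0.02 m).
It also fails if it takes over 58 s, if anything falls off the work surface, if the arm or the gripper's body presses on something with over 40 N, if the wrist force passes 120 N, or if a joint passes its speed limit or range.

## Working session

There is one attempt and no reset: what is moved stays moved. The work goes in short steps, Python scripts to look and compute and a shell command to move; the robot and the scene stay as the last step left them, time stands still between calls to the robot, and variables do not carry over. Pictures are saved under pics/ and viewed, at most 12 in all, crops included, and the job is handed in when it is done.

```bash
mkdir -p pics
cat > h.py <<'E'
import numpy as np, cv2
from workcell import bot, imaging
def cam(name):
    o=bot.get_obs(); p,d=imaging.read_camera(name); m=imaging.camera_model(name)
    if name=="wrist":
        R=np.array(o["tool_rot"]);t=np.array(o["tcp_pos"]);T=np.array(m["tool_from_camera"])
        m["orientation"]=R@T[:3,:3]; m["eye"]=R@T[:3,3]+t
    return p,d,m
def rays(m,uv):
    uv=np.asarray(uv,float).reshape(-1,2);K=np.array(m["mtx"])
    q=np.c_[uv,np.ones(len(uv))]@np.linalg.inv(K).T
    q=q*[1,-1,-1]
    return q@np.array(m["orientation"]).T
def onplane(m,uv,z):
    r=rays(m,uv);e=np.array(m["eye"]);return e+r*((z-e[2])/r[:,2])[:,None]
def cloud(m,d):
    v,u=np.mgrid[:480,:640];r=rays(m,np.c_[u.ravel(),v.ravel()])
    return (np.array(m["eye"])+r*d.reshape(-1,1)).reshape(480,640,3)
def save(n,p): cv2.imwrite("pics/"+n+".png",p[:,:,::-1])
E
python3 - <<'E'
from h import *
for n in("scene","top"):
    p,d,m=cam(n);save(n,p);np.savez(n+".npz",p=p,d=d,K=m["mtx"],eye=m["eye"],R=m["orientation"]);print(n,m,(d>0).mean())
print(bot.get_obs())
E
```

```text
scene {'mtx': array([[451.4601257 ,   0.        , 316.94138456],
       [  0.        , 451.4601257 , 236.54862741],
       [  0.        ,   0.        ,   1.        ]]), 'eye': array([226.67022752, 606.43299825, 651.78788341]), 'orientation': array([[-0.86205542,  0.33712104, -0.37843078],
       [-0.50671866, -0.55882808,  0.65646582],
       [ 0.00983069,  0.75766786,  0.6525663 ]])} 0.9961165364583333
top {'mtx': array([[533.02837527,   0.        , 322.11362731],
       [  0.        , 533.02837527, 228.59477873],
       [  0.        ,   0.        ,   1.        ]]), 'eye': array([ 320.577142  ,   66.22642414, 1251.23389615]), 'orientation': array([[-0.04998524,  0.9729591 , -0.22550404],
       [-0.9987459 , -0.04933775,  0.00850957],
       [-0.0028464 ,  0.22564659,  0.97420507]])} 0.9958984375
{'time_s': 0.1, 'joints': array([ 8.62916244e+01,  2.05866167e+01,  6.40890520e-01, -1.63842402e-02,
       -7.01353909e+01, -1.65077649e+01]), 'joint_velocities': array([-0.03763108, -0.09802198,  0.14282203,  0.0838832 ,  0.01696497,
       -0.0801697 ]), 'joint_efforts': array([-1.09176755e-03, -5.84167671e+01,  2.93749416e+01,  7.01537266e+00,
        1.00962451e-02, -4.99862654e-05]), 'tcp_pos': array([233.12910405, 633.02104124, 225.74287585]), 'tool_rot': array([[ 9.38362091e-01, -3.45653665e-01, -3.59948642e-04],
       [-3.45653822e-01, -9.38361065e-01, -1.39538721e-03],
       [ 1.44558912e-04,  1.43379608e-03, -9.99998962e-01]]), 'force': array([-0.00452722,  0.54586058, -0.06404258]), 'torque': array([-0.01764964,  0.03104516, -0.00249982]), 'grasp_force': 0.0, 'opening': 87.28762473024514}
```

```bash
ls; python3 -m handwheel --help | head -20
```

```text
h.py
pics
scene.npz
top.npzinvalid input: not JSON, or not a number
```

View pics/scene.png

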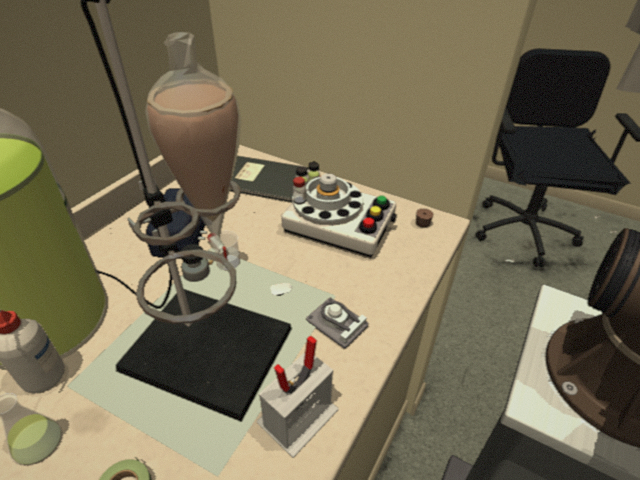

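View pics/top.png

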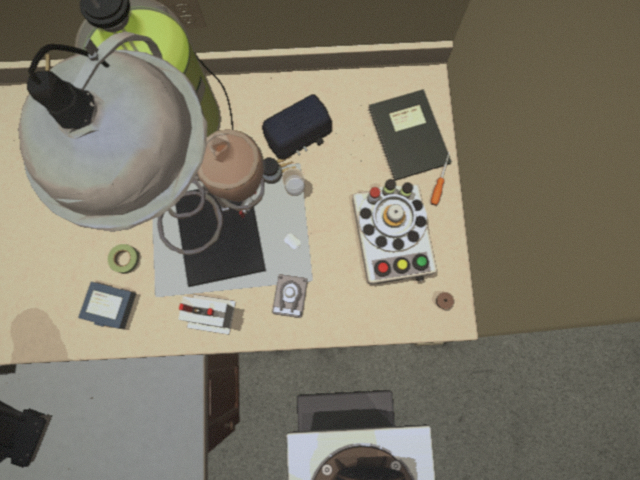

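The scene picture shows the rack with red handles (300,390), the ring post (337,320), and the drive with keys at (370,222). In the top view the keys are at (383,267), (402,265), (421,261), the post at (290,293), the rack at (208,313) and the stopper at (445,300).

```bash
cat > m1.py <<'E'
from h import *
def load(n):
    z=np.load(n+".npz");return z["p"],z["d"],dict(mtx=z["K"],eye=z["eye"],orientation=z["R"])
for n in("top","scene"):
    p,d,m=load(n);C=cloud(m,d);hsv=cv2.cvtColor(p,cv2.COLOR_RGB2HSV)
    print(n)
    for name,(lo,hi) in dict(red=((0,170,80),(6,255,255)),red2=((172,170,80),(180,255,255)),yel=((22,150,120),(33,255,255)),grn=((50,120,50),(75,255,255)),brown=((0,40,20),(20,170,110))).items():
        mk=cv2.inRange(hsv,lo,hi);k,l,s,c=cv2.connectedComponentsWithStats(mk)
        for i in range(1,k):
            if s[i,4]>25 and s[i,4]<2500:
                P=C[l==i];q=np.median(P,0)
                if 300<q[0]<800 and abs(q[1])<450: print(name,c[i].round(1),s[i,4],q.round(1),P.min(0).round(),P.max(0).round())
p,d,m=load("top");C=cloud(m,d)
# heights mask: rack, post, drive
for nm,(u0,v0,u1,v1),(z0,z1) in [("post",(265,265,320,325),(6,20)),("seat/ring",(265,265,320,325),(22,36)),("pilot",(265,265,320,325),(37,50)),("rackplate",(165,285,250,345),(85,100)),("rackbase",(165,285,250,345),(2,15)),("drive",(340,175,450,295),(45,56)),("carousel",(340,175,450,295),(64,75)),("hub",(340,175,450,295),(88,99)),("spind",(340,175,450,295),(114,130))]:
    mk=np.zeros((480,640),np.uint8);s=C[v0:v1,u0:u1];mk[v0:v1,u0:u1]=((s[...,2]>z0)&(s[...,2]<z1))
    P=C[mk>0]
    if len(P)<3: print(nm,len(P));continue
    print(nm,len(P),P.mean(0).round(1),[np.round(x,1) for x in cv2.minAreaRect(P[:,:2].astype(np.float32))])
E
python3 m1.py
```

```text
top
red [382.7 267. ] 58 [498.7 -74.7  73.5] [490. -84.  68.] [508. -66.  80.]
yel [402.1 263.9] 67 [ 503.2 -118.    73.5] [ 494. -127.   68.] [ 513. -109.   79.]
grn [421.3 260.6] 57 [ 508.1 -161.7   73.9] [ 500. -170.   69.] [ 518. -152.   81.]
brown [604.2   5.8] 42 [ 707.  -291.2  686.4] [ 699. -293.  669.] [ 724. -290.  705.]
brown [619.3   5.1] 33 [ 690.1 -291.4  714.1] [ 683. -292.  705.] [ 696. -290.  721.]
brown [547.4  22.3] 31 [ 780.5 -291.5  544.9] [ 770. -293.  535.] [ 800. -290.  554.]
brown [616.3  18.9] 28 [ 678.6 -291.1  704.7] [ 674. -293.  694.] [ 685. -290.  711.]
brown [564.4  50.1] 45 [ 721.3 -291.2  581.8] [ 696. -293.  550.] [ 728. -290.  607.]
brown [572.4  72.3] 46 [ 675.  -291.4  592. ] [ 665. -293.  568.] [ 686. -290.  606.]
brown [616.4  71.7] 31 [ 621.4 -291.3  684.7] [ 611. -293.  676.] [ 634. -290.  693.]
brown [548.8  74.6] 27 [ 710.6 -291.6  521.6] [ 694. -293.  504.] [ 724. -291.  545.]
brown [550.1  85.6] 38 [ 691.9 -291.5  524.5] [ 679. -293.  505.] [ 702. -290.  535.]
brown [493.1  98.4] 28 [ 787.2 -291.5  291.1] [ 777. -293.  243.] [ 812. -291. 
[... 4719 characters left out ...]
p.float64(77.9)]
pilot 58 [458.1 136.9  39.7] [array([458.1, 137.6]), array([20.6, 19.4]), np.float64(32.0)]
rackplate 867 [418.4 318.4  94.2] [array([419.8, 322.5]), array([97.6, 50.1]), np.float64(78.2)]
rackbase 1399 [432.8 331.4   4.7] [array([419.8, 333.3]), array([200.4, 135.6]), np.float64(87.1)]
drive 1908 [ 542.6 -106.8   51.3] [array([ 582.2, -110.2]), array([214.7, 159.7]), np.float64(6.3)]
carousel 2626 [ 586.7 -108.4   69.8] [array([ 587.7, -109.4]), array([205.5, 154.4]), np.float64(5.9)]
hub 489 [ 616.4 -105.1   93.5] [array([ 623.1, -105.4]), array([116.6,  96.5]), np.float64(9.3)]
spind 516 [ 643.1 -102.6  122.5] [array([648.8, -94.6]), array([87. , 93.3]), np.float64(65.9)]
```

Run:
```python
from h import *
t=cv2.imread("pics/top.png");a=t[165:345,160:460]
cv2.imwrite("pics/topc.png",cv2.resize(a,(800,480),interpolation=cv2.INTER_CUBIC))
```

```text
(no output)
```

View pics/topc.png

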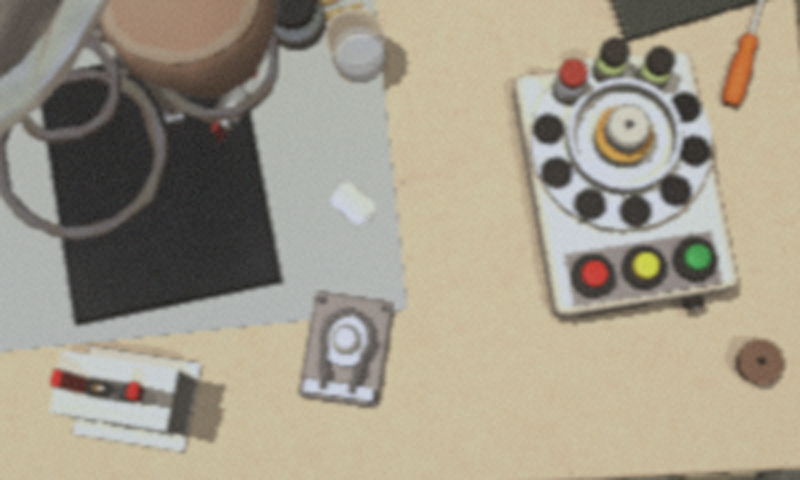

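```bash
cat >> h.py <<'E'
from scipy.spatial.transform import Rotation as Ro
def go(x,y,z,yaw):
    "delta to TCP x,y,z pointing down with tool y at heading yaw (deg)"
    o=bot.get_obs();R=np.array(o["tool_rot"]);a=np.radians(yaw)
    Y=np.array([np.cos(a),np.sin(a),0]);Z=np.array([0,0,-1.]);T=np.c_[np.cross(Y,Z),Y,Z]
    print("t",round(o["time_s"],2),"tcp",np.round(o["tcp_pos"],1),"F",np.round(o["force"],1),"op",round(o["opening"],1),"heading",np.degrees(np.arctan2(R[1,1],R[0,1])).round(2))
    print("dp",(R.T@(np.array([x,y,z])-o["tcp_pos"])/750).round(4).tolist(),"tw",(Ro.from_matrix(R.T@T).as_rotvec()/(np.pi/4)).round(4).tolist())
E
python3 -c "
from h import *
go(499,-74.7,130,-84)"
```

```text
t 0.1 tcp [233.1 633.  225.7] F [-0.   0.5 -0.1] op 87.3 heading -110.22
dp [0.6588, 0.7627, 0.1288] tw [0.0018, 0.0002, -0.5827]
```

```bash
python3 -m handwheel '{"delta_pos":[[0.659,0.763,0],[0.659,0.763,0],[0.659,0.763,0],[0.659,0.763,0],[0.659,0.763,0],[0.659,0.763,0],[0.659,0.763,0],[0.659,0.763,0]],"twist":[[0,0,-0.583],[0,0,-0.583],[0,0,-0.583],[0,0,-0.583],[0,0,-0.583],[0,0,-0.583],[0,0,-0.583],[0,0,-0.583]]}' 0
python3 -c "
from h import *
go(499,-74.7,130,-84)"
```

```text
time_s: 0.9
tcp_pos: [374.1, 256.9, 226.6]
tool_rot: [[0.994, 0.105, 0.0], [0.105, -0.994, 0.0], [0.0, -0.0, -1.0]]
force: [1.9, -0.1, 1.7]
opening: 29.4
grasp_force: 0.0
t 0.9 tcp [374.1 256.9 226.6] F [ 1.9 -0.1  1.7] op 29.4 heading -83.95
dp [0.1191, 0.4573, 0.1287] tw [-0.0002, -0.0001, 0.0011]
```

```bash
python3 -m handwheel '{"delta_pos":[[0.119,0.457,0.128],[0.119,0.457,0.128],[0.119,0.457,0.128],[0.119,0.457,0.128],[0.119,0.457,0.128],[0.119,0.457,0.128],[0.119,0.457,0.128],[0.119,0.457,0.128]],"twist":[[0,0,0],[0,0,0],[0,0,0],[0,0,0],[0,0,0],[0,0,0],[0,0,0],[0,0,0]]}' 0
python3 - <<'E'
from h import *
p,d,m=cam("wrist");save("w1",p);C=cloud(m,d)
np.savez("w1.npz",p=p,C=C)
hsv=cv2.cvtColor(p,cv2.COLOR_RGB2HSV)
for name,(lo,hi) in dict(red=((0,150,80),(6,255,255)),red2=((172,150,80),(180,255,255)),yel=((20,130,100),(35,255,255)),grn=((48,120,50),(78,255,255))).items():
    mk=cv2.inRange(hsv,lo,hi);k,l,s,c=cv2.connectedComponentsWithStats(mk)
    for i in range(1,k):
        if s[i,4]>150:
            P=C[l==i];z=np.percentile(P[:,2],70);Q=P[abs(P[:,2]-z)<2]
            print(name,c[i].round(),s[i,4],z.round(1),Q.mean(0).round(1),(Q.max(0)-Q.min(0)).round(1))
go(499,-74.7,90,-83.9)
E
```

```text
time_s: 1.7
tcp_pos: [498.4, -76.0, 128.8]
tool_rot: [[0.995, 0.102, -0.003], [0.102, -0.995, -0.001], [-0.003, 0.0, -1.0]]
force: [-0.5, -0.0, -0.7]
opening: 0.5
grasp_force: 0.0
red [315. 255.] 599 74.4 [497.5 -72.5  74.1] [18.5 20.   3.3]
yel [377.  77.] 1963 94.7 [605.1 -94.   94.3] [47.3 47.4  3.9]
yel [383. 253.] 759 74.4 [ 503.7 -116.    74.1] [20.7 20.   3.4]
grn [448. 251.] 879 74.3 [ 508.4 -159.4   74. ] [21.  20.3  3.5]
t 1.75 tcp [498.6 -76.3 128.5] F [ 2.1 -0.3  0.4] op 0.4 heading -84.18
dp [0.0009, -0.0022, 0.0513] tw [0.0008, 0.0043, -0.0062]
```

View pics/w1.png

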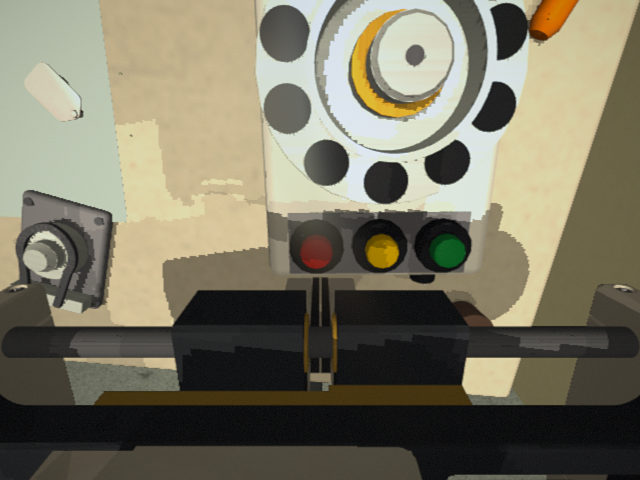

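The wrist view shows the keys at (316,252), (382,250), (447,250), the spindle top at (413,55) and the ring on its post at (50,255). Key tops are at z≈75.

```bash
python3 -m handwheel '{"delta_pos":[[-0.001,-0.004,0.04],[-0.001,-0.004,0.066],[-0.001,-0.004,0.066],[-0.001,-0.004,0.070],[-0.001,-0.004,0.074],[-0.001,-0.004,0.077]],"twist":[[0,0,0],[0,0,0],[0,0,0],[0,0,0],[0,0,0],[0,0,0]]}' 0
python3 - <<'E'
from h import *
z=np.load("w1.npz");C=z["C"];v,u=np.mgrid[:480,:640]
def cc(lo,hi,x0,x1,y0,y1,n):
    k=(C[...,2]>lo)&(C[...,2]<hi)&(C[...,0]>x0)&(C[...,0]<x1)&(C[...,1]>y0)&(C[...,1]<y1)&(v<300)
    P=C[k].astype(np.float32)[:,:2];print(n,len(P),cv2.minEnclosingCircle(P),cv2.minAreaRect(P)) if len(P)>3 else print(n,len(P))
cc(118,130,580,640,-130,-80,"spindle top")
cc(91,97,540,690,-180,-40,"hub/washer")
cc(66,74,520,700,-200,-30,"carousel")
cc(36,46,400,500,90,190,"pilot")
cc(24,34,400,500,90,190,"ring+bar")
cc(8,16,380,520,70,200,"base")
cc(6,20,470,600,80,190,"loupe")
E
```

```text
time_s: 2.35
tcp_pos: [498.3, -69.3, 73.6]
tool_rot: [[0.994, 0.105, 0.002], [0.105, -0.994, 0.0], [0.002, -0.0, -1.0]]
force: [0.1, 0.0, 1.5]
opening: 0.1
grasp_force: 0.9Traceback (most recent call last):
  File "<stdin>", line 6, in <module>
  File "<stdin>", line 5, in cc
cv2.error: OpenCV(4.12.0) /io/opencv/modules/imgproc/src/shapedescr.cpp:201: error: (-215:Assertion failed) count >= 0 && (depth == CV_32F || depth == CV_32S) in function 'minEnclosingCircle'
```

```bash
python3 -m handwheel '{"delta_pos":[[0,0.002,0.003],[0,0.003,0.005],[0,0.003,0.006],[0,0.003,0.007]],"twist":[[0,0,0],[0,0,0],[0,0,0],[0,0,0]]}' 0
python3 - <<'E'
from h import *
z=np.load("w1.npz");C=z["C"];v,u=np.mgrid[:480,:640]
def cc(lo,hi,x0,x1,y0,y1,n):
    k=(C[...,2]>lo)&(C[...,2]<hi)&(C[...,0]>x0)&(C[...,0]<x1)&(C[...,1]>y0)&(C[...,1]<y1)&(v<300)
    P=np.ascontiguousarray(C[k][:,:2],np.float32).reshape(-1,1,2);print(n,len(P),cv2.minEnclosingCircle(P),cv2.minAreaRect(P),np.median(C[k][:,2])) if len(P)>3 else print(n,len(P))
cc(118,130,580,640,-130,-80,"spindle top")
cc(91,97,540,690,-180,-40,"hub/washer")
cc(66,74,520,700,-200,-30,"carousel")
cc(36,46,400,500,90,190,"pilot")
cc(24,34,400,500,90,190,"ring+bar")
cc(8,16,380,520,70,200,"base")
cc(6,20,470,600,80,190,"loupe")
E
```

```text
time_s: 2.75
tcp_pos: [498.7, -71.6, 68.1]
tool_rot: [[0.994, 0.105, 0.002], [0.105, -0.994, 0.0], [0.002, -0.0, -1.0]]
force: [-1.6, 4.8, 12.7]
opening: 0.4
grasp_force: 6.6
spindle top 6068 ((612.1611938476562, -104.15434265136719), 18.561479568481445) ((612.2733154296875, -104.02239990234375), (36.367679595947266, 36.83056640625), 52.2125244140625) 122.16015394036353
hub/washer 6449 ((612.4070434570312, -104.3934097290039), 48.2759895324707) ((603.0154418945312, -105.22354888916016), (76.99921417236328, 95.92320251464844), 5.794060230255127) 94.27107048365554
carousel 30507 ((612.3336791992188, -104.12107849121094), 78.00470733642578) ((591.4375610351562, -107.09300994873047), (113.7690200805664, 153.6169891357422), 5.664450168609619) 70.56541063736034
pilot 626 ((458.4246520996094, 138.4141082763672), 11.816370964050293) ((458.4599609375, 139.14845275878906), (21.898679733276367, 21.188114166259766), 3.2679359912872314) 39.56268944208438
ring+bar 2472 ((449.9304504394531, 146.77908325195312), 38.01190185546875) ((451.39227294921875, 141.9444122314453), (50.33108901977539, 69.8388671875), 71.20838165283203) 29.344320525012847
base 4457 ((456.81048583984375, 139.8338623046875), 53.14175033569336) ((457.68182373046875, 139.68118286132812), (70.32920837402344, 83.78742218017578), 78.86984252929688) 11.847186186086674
loupe 5973 ((535.7938232421875, 135.33360290527344), 75.026611328125) ((535.0216674804688, 137.419921875), (101.61805725097656, 129.92413330078125), 89.8527603149414) 11.733296568710443
```

```bash
python3 -m handwheel '{"delta_pos":[[0,0,0],[0,0,-0.025],[0,0.03,-0.028],[0,0.059,-0.028],[0,0.059,-0.018],[0,0.059,-0.009],[0,0.059,-0.004],[0,0.059,0.0]],"twist":[[0,0,0],[0,0,0],[0,0,0],[0,0,0],[0,0,0],[0,0,0],[0,0,0],[0,0,0]]}' 0
python3 -m handwheel '{"delta_pos":[[0,0,0],[0,0,0.0005]],"twist":[[0,0,0],[0,0,0]]}' 0
python3 -c "
from h import *
go(503.7,-116,68,-83.9)"
```

```text
time_s: 3.55
tcp_pos: [502.0, -116.1, 67.7]
tool_rot: [[0.994, 0.106, -0.001], [0.106, -0.994, -0.001], [-0.002, 0.001, -1.0]]
force: [-10.9, -0.6, 34.6]
opening: 0.4
grasp_force: 17.6
time_s: 3.75
tcp_pos: [501.9, -116.1, 68.0]
tool_rot: [[0.994, 0.106, -0.001], [0.106, -0.994, -0.001], [-0.001, 0.001, -1.0]]
force: [-6.4, -2.3, 17.1]
opening: 0.6
grasp_force: 8.9
t 3.75 tcp [ 501.9 -116.1   68. ] F [-6.4 -2.3 17.1] op 0.6 heading -83.9
dp [0.0024, 0.0002, 0.0] tw [0.0014, 0.0017, -0.0001]
```

```bash
python3 -m handwheel '{"delta_pos":[[0,0,-0.03],[0,0,-0.08],[0,0,-0.14],[0,0,-0.2],[0,0,-0.26]],"twist":[[0,0,0],[0,0,0],[0,0,0],[0,0,0],[0,0,0]]}' 0
python3 -c "
from h import *
go(345,325,265,-101)"
```

```text
time_s: 4.25
tcp_pos: [502.0, -115.2, 263.7]
tool_rot: [[0.994, 0.106, -0.0], [0.106, -0.994, 0.0], [-0.0, -0.0, -1.0]]
force: [1.5, -0.2, -0.4]
opening: 0.3
grasp_force: 0.0
t 4.25 tcp [ 502.  -115.2  263.7] F [ 1.5 -0.2 -0.4] op 0.3 heading -83.93
dp [-0.1461, -0.6058, -0.0015] tw [-0.0003, 0.0006, 0.3793]
```

```bash
python3 -m handwheel '{"delta_pos":[[-0.146,-0.606,0],[-0.146,-0.606,0],[-0.146,-0.606,0],[-0.146,-0.606,0],[-0.146,-0.606,0],[-0.146,-0.606,0],[-0.146,-0.606,0],[-0.146,-0.606,0]],"twist":[[0,0,0.379],[0,0,0.379],[0,0,0.379],[0,0,0.379],[0,0,0.379],[0,0,0.379],[0,0,0.379],[0,0,0.379]]}' 1
python3 -c "
from h import *
p,d,m=cam('wrist');save('w2a',p);np.savez('w2a.npz',p=p,C=cloud(m,d))
go(345,325,265,-101)"
```

```text
time_s: 5.05
tcp_pos: [371.9, 249.1, 262.2]
tool_rot: [[0.982, -0.19, -0.0], [-0.19, -0.982, 0.001], [-0.0, -0.001, -1.0]]
force: [2.2, 1.1, 0.1]
opening: 58.6
grasp_force: 0.0
t 5.1 tcp [370.8 254.6 262. ] F [-1.2  5.4  1.1] op 62.9 heading -100.82
dp [-0.0515, -0.0857, -0.0038] tw [-0.0027, 0.0002, 0.004]
```

```bash
python3 -m handwheel '{"delta_pos":[[-0.047,-0.078,0],[-0.047,-0.078,0],[-0.047,-0.078,0],[-0.047,-0.078,0]],"twist":[[0,0,0],[0,0,0],[0,0,0],[0,0,0]]}' 1
python3 - <<'E'
from h import *
p,d,m=cam("wrist");save("w2",p);C=cloud(m,d);np.savez("w2.npz",p=p,C=C,d=d)
hsv=cv2.cvtColor(p,cv2.COLOR_RGB2HSV)
mk=cv2.inRange(hsv,(0,150,60),(7,255,255))|cv2.inRange(hsv,(172,150,60),(180,255,255))
k,l,s,c=cv2.connectedComponentsWithStats(mk)
for i in range(1,k):
    if s[i,4]>200:
        P=C[l==i];print(c[i].round(),s[i],np.median(P,0).round(1),np.percentile(P,2,0).round(1),np.percentile(P,98,0).round(1))
        t=np.percentile(P[:,2],98)
        for a,b in((t-6,t+2),(t-30,t-20)):
            Q=P[(P[:,2]>a)&(P[:,2]<b)]
            if len(Q)>5: print("  z",round(a),round(b),len(Q),Q.mean(0).round(1),Q.min(0).round(1),Q.max(0).round(1))
k=(abs(C[...,2]-95)<3)&(C[...,1]>250)&(C[...,1]<400)&(C[...,0]>370)&(C[...,0]<470)
P=np.ascontiguousarray(C[k][:,:2],np.float32).reshape(-1,1,2);print("plate",len(P),cv2.minAreaRect(P))
go(416,328,265,-101)
E
```

```text
time_s: 5.5
tcp_pos: [349.6, 311.4, 261.7]
tool_rot: [[0.982, -0.19, -0.001], [-0.19, -0.982, -0.001], [-0.001, 0.001, -1.0]]
force: [-0.6, -0.1, -0.5]
opening: 87.2
grasp_force: 0.0
[325. 147.] [318 138  14  19 214] [413.7 296.1 162.1] [407.5 291.4 156.7] [419.7 300.3 163.9]
  z 158 166 208 [413.7 296.1 162.1] [407.  291.3 157.9] [420.1 300.9 164.7]
plate 4461 ((419.30731201171875, 325.436279296875), (96.23497009277344, 50.11991882324219), 78.14605712890625)
t 5.55 tcp [349.9 310.9 261.8] F [-0.3  0.2  0.2] op 87.5 heading -100.99
dp [0.0822, -0.0391, -0.0043] tw [0.001, 0.0005, 0.0003]
```

View pics/w2.png

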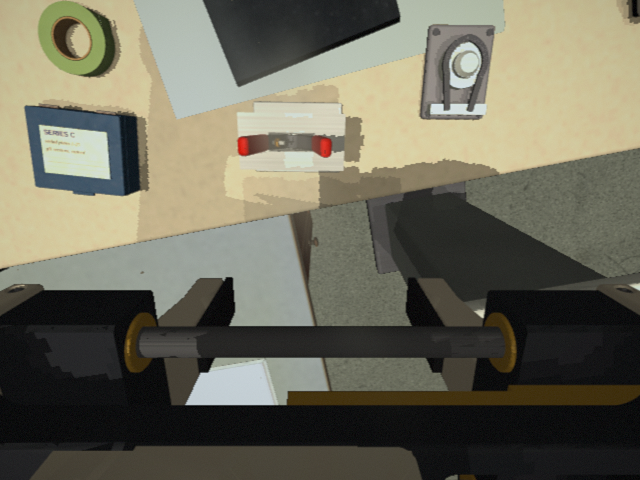

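The picture shows the handles at (244,146) and (325,147) on the rack and the ring on its post at (462,65).

Run:
```python
from h import *
z=np.load("w2.npz");C=z["C"];p=z["p"]
print(p[140:152:4,238:252:4].tolist())
k=(C[...,2]>140)&(C[...,2]<175)&(C[...,1]>270)&(C[...,1]<390)&(C[...,0]>380)&(C[...,0]<460)
n,l,s,c=cv2.connectedComponentsWithStats(k.astype(np.uint8))
for i in range(1,n):
    if s[i,4]>50: P=C[l==i];print(c[i],s[i,4],P.mean(0).round(1),P.min(0).round(1),P.max(0).round(1))
# post: bar & base & ring
def cc(lo,hi,x0,x1,y0,y1,n):
    k=(C[...,2]>lo)&(C[...,2]<hi)&(C[...,0]>x0)&(C[...,0]<x1)&(C[...,1]>y0)&(C[...,1]<y1)
    P=np.ascontiguousarray(C[k][:,:2],np.float32).reshape(-1,1,2);print(n,len(P),cv2.minEnclosingCircle(P),cv2.minAreaRect(P),np.median(C[k][:,2]))
cc(36,46,400,500,90,190,"pilot")
cc(22,28,400,500,90,190,"bar/seat")
cc(28.3,33,400,500,90,190,"ring")
cc(8,16,380,520,70,200,"base")
```

```text
[[[189, 40, 28], [220, 51, 36], [174, 51, 41], [93, 59, 51]], [[196, 48, 35], [221, 48, 35], [179, 46, 34], [91, 56, 47]], [[194, 67, 48], [219, 43, 28], [181, 46, 34], [89, 54, 45]]]
[246.79419525 145.25329815] 379 [425.3 351.9 157. ] [417.9 346.5 140.1] [432.3 359.2 164.4]
[323.00699301 146.73076923] 286 [413.9 297.2 159.4] [406.  291.3 140.5] [420.6 303.8 164.7]
pilot 442 ((458.5045471191406, 140.789306640625), 11.996557235717773) ((458.7831115722656, 141.0706787109375), (23.06611442565918, 22.442787170410156), 61.790931701660156) 39.996333519912724
bar/seat 1156 ((440.85693359375, 144.52806091308594), 41.75164031982422) ((445.77490234375, 143.18809509277344), (60.7231559753418, 69.79586029052734), 79.13025665283203) 26.458732205589087
ring 1182 ((447.2561950683594, 148.12950134277344), 40.86294174194336) ((448.1526184082031, 144.18499755859375), (49.118064880371094, 77.14175415039062), 75.3433837890625) 30.349357788949277
base 3106 ((457.92169189453125, 159.23171997070312), 69.32176971435547) ((462.91241455078125, 157.1708984375), (103.01349639892578, 107.84263610839844), 79.0133056640625) 12.31024455007119
```

```bash
python3 -c "
from h import *
go(419.5,325.2,200,-101.8)"; python3 -m handwheel '{"delta_pos":[[0.0875,-0.036,0],[0.0875,-0.036,0.0],[0.0875,-0.036,0.04],[0.0875,-0.036,0.082],[0.0875,-0.036,0.082]],"twist":[[0,0,-0.018],[0,0,-0.018],[0,0,-0.018],[0,0,-0.018],[0,0,-0.018]]}' 1
python3 - <<'E'
from h import *
p,d,m=cam("wrist");save("w3",p)
go(419.5,325.2,118,-101.8)
E
```

```text
t 5.55 tcp [349.9 310.9 261.8] F [-0.3  0.2  0.2] op 87.5 heading -100.99
dp [0.0875, -0.0364, 0.0824] tw [0.001, 0.0005, 0.0181]
time_s: 6.05
tcp_pos: [418.5, 322.0, 196.8]
tool_rot: [[0.984, -0.18, -0.005], [-0.18, -0.984, -0.006], [-0.004, 0.006, -1.0]]
force: [-0.8, -0.6, -0.5]
opening: 87.2
grasp_force: 0.0
t 6.1 tcp [419.6 323.2 199.5] F [-0.1  0.4  0.7] op 87.3 heading -100.3
dp [-0.0004, -0.0031, 0.1086] tw [0.0049, 0.0019, 0.0333]
```

View pics/w3.png

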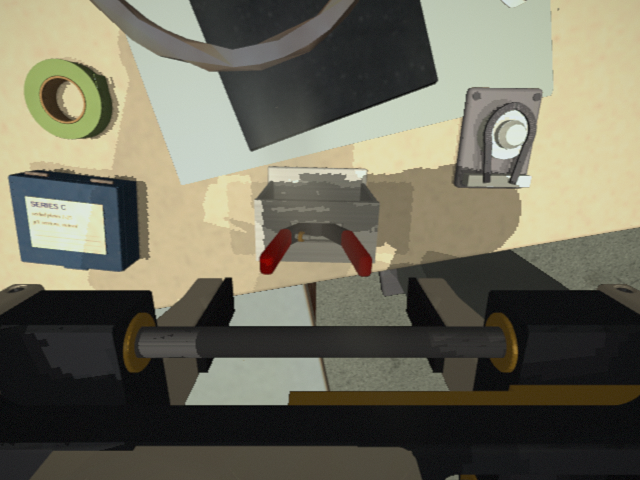

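Handles at (270,260) and (360,260), centred between the fingers, so I go down.

```bash
python3 -m handwheel '{"delta_pos":[[0,-0.003,0.02],[0,-0.003,0.045],[0,-0.003,0.075],[0,-0.003,0.1],[0,-0.003,0.1085],[0,-0.003,0.1085]],"twist":[[0,0,0.033],[0,0,0.033],[0,0,0.033],[0,0,0.033],[0,0,0.033],[0,0,0.033]]}' 1
python3 -c "
from h import *
go(419.5,325.2,118,-101.8)"
```

```text
time_s: 6.7
tcp_pos: [420.7, 327.4, 120.2]
tool_rot: [[0.979, -0.203, 0.001], [-0.203, -0.979, 0.0], [0.0, -0.0, -1.0]]
force: [1.0, -0.6, 0.1]
opening: 87.9
grasp_force: 0.0
t 6.7 tcp [420.7 327.4 120.2] F [ 1.  -0.6  0.1] op 87.9 heading -101.71
dp [-0.0009, 0.0032, 0.003] tw [-0.0003, -0.0006, 0.0021]
```

```bash
python3 -m handwheel '{"delta_pos":[[-0.001,0.003,0.002],[-0.001,0.003,0.003],[-0.001,0.003,0.003],[-0.001,0.003,0.003],[-0.001,0.003,0.003],[-0.001,0.003,0.003],[-0.001,0.003,0.003]],"twist":[[0,0,0],[0,0,0],[0,0,0],[0,0,0],[0,0,0],[0,0,0],[0,0,0]]}' 0.636
python3 -c "
from h import *
go(419.5,325.2,220,-101.8)"
```

```text
time_s: 7.4
tcp_pos: [419.0, 325.3, 117.0]
tool_rot: [[0.979, -0.203, -0.0], [-0.203, -0.979, -0.0], [-0.0, 0.0, -1.0]]
force: [-0.0, -0.3, -1.0]
opening: 55.7
grasp_force: 4.5
t 7.4 tcp [419.  325.3 117. ] F [-0.  -0.3 -1. ] op 55.7 heading -101.71
dp [0.0006, 0.0, -0.1373] tw [0.0002, 0.0001, 0.0021]
```

```bash
python3 -m handwheel '{"delta_pos":[[0,0,-0.012],[0,0,-0.035],[0,0,-0.07],[0,0,-0.11],[0,0,-0.15],[0,0,-0.177],[0,0,-0.177]],"twist":[[0,0,0],[0,0,0],[0,0,0],[0,0,0],[0,0,0],[0,0,0],[0,0,0]]}' 0.636
python3 - <<'E'
from h import *
p,d,m=cam("wrist");save("w4",p);C=cloud(m,d);np.savez("w4.npz",p=p,C=C,d=d)
go(429,143,250,-100.9)
E
```

```text
time_s: 8.1
tcp_pos: [420.3, 326.5, 253.9]
tool_rot: [[0.979, -0.202, 0.004], [-0.202, -0.979, 0.005], [0.003, -0.006, -1.0]]
force: [0.3, -0.5, -0.8]
opening: 55.8
grasp_force: 4.5
t 8.15 tcp [419.5 325.9 251.8] F [-0.3 -0.  -1.4] op 55.9 heading -101.7
dp [0.0618, 0.2362, 0.0018] tw [-0.0042, -0.0018, -0.0178]
```

View pics/w4.png

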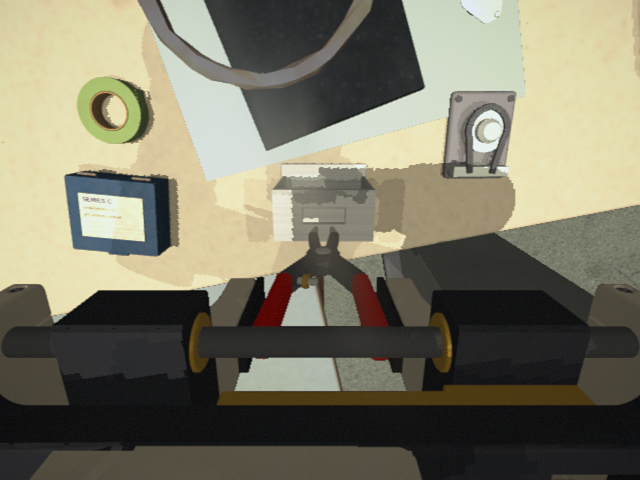

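```bash
cat > m2.py <<'E'
from h import *
import sys
def meas(C,o=None):
    def cc(lo,hi,x0,x1,y0,y1,n):
        k=(C[...,2]>lo)&(C[...,2]<hi)&(C[...,0]>x0)&(C[...,0]<x1)&(C[...,1]>y0)&(C[...,1]<y1)
        P=np.ascontiguousarray(C[k][:,:2],np.float32).reshape(-1,1,2)
        if len(P)<5: print(n,len(P));return
        (cx,cy),r=cv2.minEnclosingCircle(P);(a,b),wh,an=cv2.minAreaRect(P)
        print(n,len(P),"circ",np.round([cx,cy,r],1),"rect",np.round([a,b,*wh,an],1),"z",np.median(C[k][:,2]).round(1))
    cc(36,46,400,500,100,180,"pilot");cc(22,28,400,440,100,190,"bar");cc(28.3,33,400,500,100,190,"ring");cc(9.5,15,380,520,90,190,"base")
def tips(C,o,z0=60,z1=170):
    R=np.array(o["tool_rot"]);L=(C-np.array(o["tcp_pos"]))@R
    k=(abs(L[...,0])<25)&(abs(L[...,1])<25)&(L[...,2]>60)&(L[...,2]<125)
    l,n=cv2.connectedComponents(k.astype(np.uint8))[::-1]
    P=L[k]
    for lo in range(60,125,5):
        q=P[(P[:,2]>=lo)&(P[:,2]<lo+5)]
        if len(q)>3:
            for s in(-1,1):
                w=q[q[:,1]*s>0]
                if len(w)>2: print(lo,s,len(w),np.percentile(w,5,0).round(1),np.percentile(w,95,0).round(1))
E
python3 - <<'E'
from m2 import *
C=np.load("w4.npz")["C"];meas(C);tips(C,bot.get_obs())
E
```

```text
pilot 395 circ [459.  141.4  12.2] rect [459.4 141.4  22.   22.6  86.4] z 40.0
bar 556 circ [416.1 148.8  30.7] rect [426.7 146.5  61.3  31.6  78.2] z 26.3
ring 1055 circ [447.1 144.   39.8] rect [448.1 138.5  56.9  73.8  69.3] z 30.3
base 2633 circ [453.3 142.3  56.1] rect [453.  142.2  69.7  93.5  78.6] z 12.3
60 -1 25 [ 5.2 -8.2 60.1] [ 7.  -2.9 64.4]
60 1 25 [ 4.2  3.4 60.8] [ 6.7  9.5 64.9]
65 -1 30 [ 1.  -9.  65.2] [ 7.  -2.7 69.4]
65 1 31 [ 1.3  3.8 65.2] [ 6.8  9.8 69.5]
70 -1 21 [ 4.8 -9.2 70.4] [ 6.9 -3.5 74.6]
70 1 24 [ 2.3  4.4 71.3] [ 7.  10.8 74.9]
75 -1 29 [ -0.1 -10.1  75.3] [ 6.9 -3.8 79.6]
75 1 25 [ 1.4  5.1 75.2] [ 7.  10.9 79.7]
80 -1 19 [ 5.3 -9.6 80.1] [ 6.9 -4.2 84. ]
80 1 18 [ 4.8  6.  80.5] [ 6.9 11.9 84.3]
90 -1 11 [ 4.7 -8.6 90.2] [ 5.6 -5.6 94.1]
90 1 10 [ 4.4  7.4 90.8] [ 5.5 10.  94.5]
95 -1 12 [ 2.1 -6.8 95.5] [ 5.6 -4.5 99.8]
95 1 12 [ 3.3  6.4 95.4] [ 5.7  9.  99.2]
100 -1 14 [ 1.000e-01 -6.400e+00  1.001e+02] [  5.6  -3.8 103.2]
100 1 12 [  0.6   5.7 101.2] [  5.3   8.1 103.7]
```

```bash
python3 -c "
from h import *
go(427.7,148.4,175,-101.4)"; python3 -m handwheel '{"delta_pos":[[0.0576,0.228,0],[0.0576,0.228,0],[0.0576,0.228,0.04],[0.0576,0.228,0.08],[0.0576,0.228,0.10],[0.0576,0.228,0.102],[0.0576,0.228,0.102],[0.0576,0.228,0.102]],"twist":[[0,0,-0.006],[0,0,-0.006],[0,0,-0.006],[0,0,-0.006],[0,0,-0.006],[0,0,-0.006],[0,0,-0.006],[0,0,-0.006]]}' 0.636
python3 - <<'E'
from m2 import *
p,d,m=cam("wrist");save("w5",p);C=cloud(m,d);np.savez("w5.npz",p=p,C=C,d=d)
meas(C);tips(C,bot.get_obs());go(427.7,148.4,175,-101.4)
E
```

```text
t 8.15 tcp [419.5 325.9 251.8] F [-0.3 -0.  -1.4] op 55.9 heading -101.7
dp [0.0585, 0.2299, 0.1018] tw [-0.0042, -0.0017, -0.0067]
time_s: 8.95
tcp_pos: [427.3, 150.1, 174.3]
tool_rot: [[0.98, -0.197, 0.001], [-0.197, -0.98, 0.001], [0.001, -0.001, -1.0]]
force: [0.4, 0.6, -0.5]
opening: 55.8
grasp_force: 4.5
pilot 540 circ [458.8 140.   11.7] rect [458.5 139.9  22.3  22.5  78.2] z 39.8
bar 685 circ [416.3 148.9  30.1] rect [426.6 146.8  59.4  31.8  78.5] z 26.1
ring 1254 circ [448.7 140.1  37.1] rect [450.6 142.3  46.   71.2  73.6] z 30.2
base 3790 circ [453.  141.7  56.1] rect [453.5 141.4  69.2  91.8  78.9] z 12.1
60 -1 29 [ 3.  -9.8 60.2] [ 5.1 -4.  64.3]
60 1 28 [ 2.6  0.6 60.3] [ 5.2  7.1 64.6]
65 -1 28 [  1.5 -10.8  65.4] [ 5.1 -4.4 69.7]
65 1 22 [ 3.4  1.7 65.2] [ 5.1  7.2 69.9]
70 -1 25 [  3.3 -10.9  70.5] [ 5.1 -5.4 74.8]
70 1 30 [-1.1  2.1 70.4] [ 5.   8.2 74.8]
75 -1 27 [ -1.6 -11.9  75.4] [ 5.  -5.5 79.3]
75 1 21 [ 2.8  2.6 75.1] [ 5.2  8.3 79.8]
80 -1 18 [  3.1 -12.   80.5] [ 5.2 -6.1 84.7]
80 1 22 [ 2.4  2.6 80.1] [ 5.1  9.2 84.6]
85 -1 12 [  3.7 -11.8  85. ] [ 5.  -6.7 88.9]
85 1 19 [-1.9  3.3 85.3] [ 5.   9.4 87.6]
90 -1 3 [  3.2 -10.9  93.5] [ 3.4 -9.5 94.1]
95 -1 11 [  2.2 -10.7  95.5] [ 3.6 -8.  99.9]
95 1 13 [ 2.2  4.4 95.1] [ 3.5  7.7 99.7]
100 -1 9 [  1.2  -9.4 101.2] [  3.5  -7.4 104.6]
100 1 11 [  0.9   3.6 101.4] [  3.5   6.  104.7]
105 -1 8 [ -1.   -8.  105.3] [  3.3  -6.6 106.5]
105 1 9 [ -1.9   2.9 105.7] [  3.2   5.  107.9]
t 9.0 tcp [427.3 150.2 174.3] F [-0.3  0.2 -1.1] op 56.0 heading -101.38
dp [0.001, 0.0022, -0.0009] tw [-0.0015, -0.0014, 0.0005]
```

View pics/w5.png

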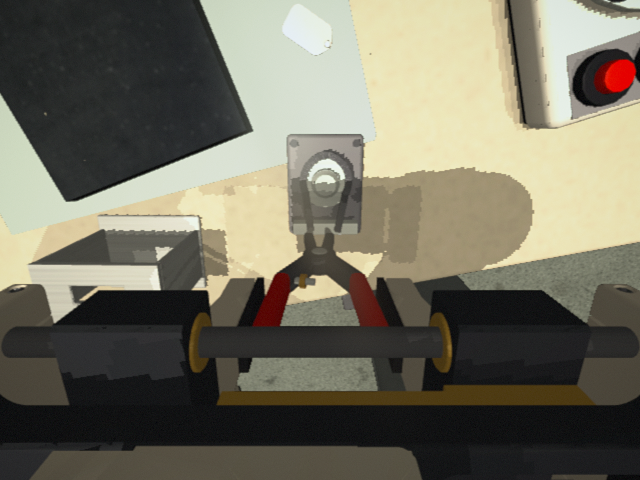

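Tips at (308,240) and (331,240), lugs at (307,215) and (343,215); I shift sideways and go to just above the ring, then measure again.

```bash
python3 -m handwheel '{"delta_pos":[[0.0036,0.0073,0.01],[0.0036,0.0073,0.025],[0.0036,0.0073,0.039],[0.0036,0.0073,0.039],[0.0036,0.0073,0.039],[0.0036,0.0073,0.039]],"twist":[[0,0,0.0],[0,0,0.0],[0,0,0.0],[0,0,0],[0,0,0],[0,0,0]]}' 0.636
python3 - <<'E'
from m2 import *
p,d,m=cam("wrist");save("w6",p);C=cloud(m,d);np.savez("w6.npz",p=p,C=C,d=d)
meas(C);tips(C,bot.get_obs());go(427.7,148.4,175,-101.4)
cv2.imwrite("pics/w6c.png",cv2.resize(p[120:290,220:430,::-1],None,fx=3,fy=3,interpolation=cv2.INTER_CUBIC))
E
```

```text
time_s: 9.6
tcp_pos: [428.5, 143.4, 144.3]
tool_rot: [[0.98, -0.198, 0.0], [-0.198, -0.98, 0.0], [0.0, -0.0, -1.0]]
force: [0.8, -0.2, -1.4]
opening: 55.6
grasp_force: 4.5
pilot 698 circ [447.8 141.5  22.3] rect [448.7 143.   23.2  43.6  73.3] z 39.8
bar 635 circ [416.4 148.8  30. ] rect [426.8 146.8  59.4  31.5  78.8] z 26.1
ring 1467 circ [448.7 141.9  37.5] rect [450.1 141.7  45.5  71.9  77.3] z 30.2
base 4452 circ [453.  140.7  56.2] rect [453.5 141.3  69.4  91.7  78.7] z 12.1
60 -1 24 [ 3.6 -9.8 60.3] [ 5.4 -3.9 64.5]
60 1 21 [ 2.9  0.9 61. ] [ 5.3  7.1 64.1]
65 -1 32 [  0.3 -10.8  65.2] [ 5.5 -4.5 69.8]
65 1 29 [ 4.   1.2 65.2] [ 5.5  7.1 69.5]
70 -1 22 [  3.8 -11.   70.4] [ 5.4 -5.3 74.4]
70 1 29 [-0.6  1.7 70.6] [ 5.3  8.1 74.9]
75 -1 29 [ -1.5 -11.9  76.1] [ 5.4 -5.7 79.5]
75 1 21 [ 3.8  2.5 75.2] [ 5.3  8.2 79.6]
80 -1 21 [  3.9 -12.   80.4] [ 5.4 -6.3 84.8]
80 1 21 [ 3.4  3.3 80.1] [ 5.6  9.2 84.8]
85 -1 10 [  4.5 -12.2  85.3] [ 5.3 -7.8 87.8]
85 1 19 [-1.2  4.  85.3] [ 5.4  9.3 88. ]
90 -1 5 [  3.6 -11.6  92.9] [ 4.  -8.9 94.6]
90 1 3 [ 3.8  6.6 92.4] [ 3.9  7.9 94.8]
95 -1 8 [  2.9 -10.4  97.5] [ 4.  -8.1 99.6]
95 1 8 [ 2.8  4.5 96.2] [ 4.1  7.1 98.7]
100 -1 62 [  3.   -9.6 102.1] [ 24.9  -0.4 104.9]
100 1 26 [  1.5   0.4 100.5] [ 24.3   5.7 104.9]
105 -1 62 [  0.8 -12.9 105.2] [ 24.6  -1.1 109.8]
105 1 41 [ -0.6   0.4 105.1] [ 24.1   6.7 109.6]
110 -1 301 [-11.1 -22.2 113. ] [ 22.8 -15.1 114.8]
110 1 242 [ -6.7   9.4 113.1] [ 23.6  17.2 114.9]
115 -1 448 [-16.8 -23.8 115.3] [ 21.9  -1.2 119.2]
115 1 443 [-17.    1.3 115.2] [ 22.5  24.  119.3]
120 -1 27 [ -9.8 -24.1 120. ] [ -7.2  -0.3 124.8]
120 1 32 [ -7.8   1.4 120.5] [ -7.1  23.9 124.8]
t 9.65 tcp [428.5 143.4 144.4] F [ 0.3 -0.3 -1.3] op 55.9 heading -101.43
dp [-0.0023, -0.0063, -0.0408] tw [-0.0004, -0.0005, -0.0007]
```

View pics/w6c.png

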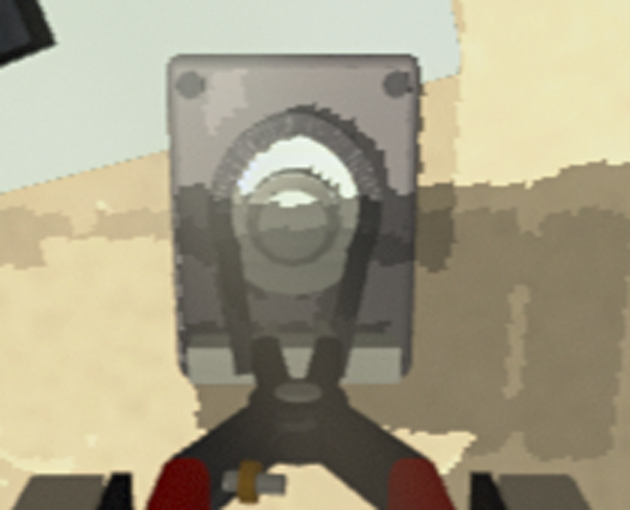

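Tips at (268,360) and (327,360) in the crop lie between the lugs (240,330) and (350,330), about 1 mm right of the middle. Inserting.

```bash
python3 -m handwheel '{"delta_pos":[[0,-0.0012,0.0],[0,-0.0013,0.006],[0,-0.0013,0.012],[0,-0.0013,0.018],[0,-0.0013,0.0224],[0,-0.0013,0.0224]],"twist":[[0,0,0.0],[0,0,0.0],[0,0,0.0],[0,0,0],[0,0,0],[0,0,0]]}' 0.636
python3 - <<'E'
from m2 import *
p,d,m=cam("wrist");save("w7",p);C=cloud(m,d);np.savez("w7.npz",p=p,C=C,d=d)
meas(C);go(427.7,148.4,175,-101.4)
o=bot.get_obs();L=(C-np.array(o["tcp_pos"]))@np.array(o["tool_rot"])
k=(L[...,0]>5)&(L[...,0]<20)&(abs(C[...,2]-30.3)<1.5)&(abs(L[...,1])<35)
P=L[k];print(np.percentile(P[P[:,1]<-3],[3,97],axis=0).round(1).tolist(),np.percentile(P[P[:,1]>-3],[3,97],axis=0).round(1).tolist())
k=(abs(L[...,0])<8)&(abs(L[...,1])<20)&(L[...,2]>90)&(L[...,2]<97)
P=L[k];print(np.percentile(P[P[:,1]<-3],[3,97],axis=0).round(1).tolist(),np.percentile(P[P[:,1]>-3],[3,97],axis=0).round(1).tolist())
E
```

```text
time_s: 10.25
tcp_pos: [428.2, 143.9, 126.7]
tool_rot: [[0.98, -0.198, -0.001], [-0.198, -0.98, -0.001], [-0.001, 0.001, -1.0]]
force: [-0.3, -0.4, -0.6]
opening: 55.9
grasp_force: 4.5
pilot 796 circ [447.  138.1  23.5] rect [447.8 142.6  22.7  45.1  80.4] z 39.9
bar 668 circ [416.2 148.6  30.2] rect [426.8 146.5  60.   31.4  78.6] z 26.1
ring 1696 circ [448.9 142.4  37.5] rect [450.3 141.8  45.7  72.1  77.8] z 30.2
base 4920 circ [452.9 141.5  56.4] rect [453.5 141.4  69.6  92.1  78.6] z 12.1
t 10.3 tcp [428.3 144.  127. ] F [ 0.1 -0.7 -0.4] op 55.9 heading -101.44
dp [-0.002, -0.0055, -0.0641] tw [0.0008, 0.0005, -0.0009]
[[5.7, -21.6, 95.8], [19.6, -15.6, 98.0]] [[5.6, 10.4, 95.6], [19.6, 17.1, 97.9]]
[[-7.4, -19.5, 94.0], [7.4, -10.2, 97.0]] [[-7.1, 5.8, 93.7], [7.9, 14.5, 96.9]]
```

```bash
python3 -m handwheel '{"delta_pos":[[0,0,0],[0,0,0],[0,0,0],[0,0,0],[0,0,0],[0,0,0],[0,0,0],[0,0,0]],"twist":[[0,0,0],[0,0,0],[0,0,0],[0,0,0],[0,0,0],[0,0,0],[0,0,0],[0,0,0]]}' 0.2
python3 - <<'E'
from m2 import *
p,d,m=cam("wrist");save("w8",p);C=cloud(m,d);np.savez("w8.npz",p=p,C=C,d=d)
meas(C);go(427.7,148.4,175,-101.4)
cv2.imwrite("pics/w8c.png",cv2.resize(p[120:290,220:430,::-1],None,fx=3,fy=3,interpolation=cv2.INTER_CUBIC))
E
```

```text
time_s: 11.1
tcp_pos: [429.7, 145.4, 128.4]
tool_rot: [[0.98, -0.198, 0.003], [-0.198, -0.98, 0.002], [0.002, -0.003, -1.0]]
force: [1.3, 3.6, 5.8]
opening: 30.5
grasp_force: 30.2
pilot 823 circ [444.7 145.3  26.5] rect [448.2 145.1  38.4  46.   78.5] z 39.9
bar 442 circ [416.9 148.7  30.3] rect [427.  146.8  59.7  32.1  79.2] z 26.0
ring 1709 circ [445.8 145.1  39. ] rect [449.8 144.1  52.1  69.6  77.3] z 30.4
base 4551 circ [453.1 141.8  56.3] rect [453.4 141.3  69.5  92.2  78.7] z 12.1
t 11.15 tcp [429.7 145.4 128.4] F [0.3 3.4 5. ] op 30.8 heading -101.41
dp [-0.0033, -0.0036, -0.0622] tw [-0.0036, -0.0029, -0.0002]
```

View pics/w8c.png

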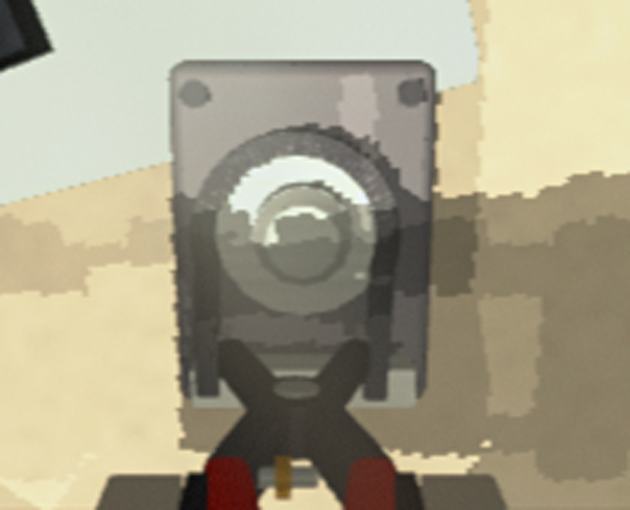

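The ring is spread: lugs are at (205,340) and (380,340) in the crop with the tips against them. Lifting slowly.

```bash
python3 -m handwheel '{"delta_pos":[[0,0,0],[0,0,-0.003],[0,0,-0.006],[0,0,-0.01],[0,0,-0.02],[0,0,-0.035],[0,0,-0.06],[0,0,-0.06]],"twist":[[0,0,0],[0,0,0],[0,0,0],[0,0,0],[0,0,0],[0,0,0],[0,0,0],[0,0,0]]}' 0.2
cat > m3.py <<'E'
from h import *
def ringm(n):
    p,d,m=cam("wrist");save(n,p);C=cloud(m,d);np.savez(n+".npz",p=p,C=C,d=d)
    o=bot.get_obs();L=(C-np.array(o["tcp_pos"]))@np.array(o["tool_rot"])
    # points of ring: 80..115 below TCP, ahead of tips
    k=(L[...,0]>5)&(L[...,0]<70)&(abs(L[...,1])<35)&(L[...,2]>85)&(L[...,2]<115)
    Q=L[k];A=np.c_[Q[:,:2],np.ones(len(Q))]
    w=np.ones(len(Q),bool)
    for _ in range(6):
        s=np.linalg.lstsq(A[w],Q[w,2],rcond=None)[0];r=Q[:,2]-A@s;w=abs(r)<1.5
    R=Q[w];print("ring top plane z=%.3fx+%.3fy+%.1f"%tuple(s),w.sum(),"std",r[w].std().round(2))
    H=np.ascontiguousarray(R[R[:,0]>22][:,:2],np.float32)
    far=R[R[:,0]>28];rr=np.hypot
    from scipy.optimize import least_squares
    # outer edge of ring: farthest points in polar sectors about approx centre
    c=np.array([30.,0.])
    for _ in range(3):
        v=far[:,:2]-c;a=np.degrees(np.arctan2(v[:,1],v[:,0]));rad=np.hypot(*v.T);E=[];I=[]
        for b in range(-80,80,8):
            q=(a>=b)&(a<b+8)
            if q.sum()>4: E.append(far[q][rad[q].argmax(),:2]);I.append(far[q][rad[q].argmin(),:2])
        E=np.array(E);I=np.array(I)
        fit=lambda S:least_squares(lambda t:np.hypot(S[:,0]-t[0],S[:,1]-t[1])-t[2],[*c,24],loss="soft_l1").x
        eo,ei=fit(E),fit(I);c=eo[:2]
    print("outer",eo.round(1),"inner",ei.round(1))
    k1=R[(R[:,0]<22)];print("lugs y",np.percentile(k1[k1[:,1]<c[1],1],[3,97]).round(1),np.percentile(k1[k1[:,1]>c[1],1],[3,97]).round(1),"xmin",R[:,0].min().round(1))
    T=np.array(o["tool_rot"]);cz=s@[c[0],c[1],1];cw=T@np.array([c[0],c[1],cz])+o["tcp_pos"];print("ring centre world (top)",cw.round(1))
    return C,o
E
python3 - <<'E'
from m3 import *
ringm("w9");go(0,0,0,-101.4)
E
```

```text
time_s: 11.95
tcp_pos: [429.9, 145.1, 175.2]
tool_rot: [[0.98, -0.198, 0.004], [-0.198, -0.98, 0.003], [0.003, -0.003, -1.0]]
force: [0.9, -0.7, -0.4]
opening: 30.7
grasp_force: 29.6
ring top plane z=-0.004x+0.011y+96.9 1296 std 0.63
outer [29.5 -2.2 26.3] inner [29.6 -2.3 20.4]
lugs y [-27.8 -21.7] [16.8 22.8] xmin 5.0
ring centre world (top) [458.8 141.3  77.1]
t 12.0 tcp [429.2 144.8 173.8] F [-0.9 -0.3 -0.6] op 30.4 heading -101.43
dp [-0.5231, 0.3032, 0.2299] tw [-0.0032, -0.0025, -0.0007]
```

```bash
python3 -m handwheel '{"delta_pos":[[0,0,-0.03],[0.01,0.015,-0.07],[0.03,0.045,-0.115],[0.05,0.083,-0.115],[0.072,0.121,-0.115],[0.094,0.159,-0.115],[0.117,0.197,-0.115],[0.14,0.235,-0.115]],"twist":[[0,0,0],[0,0,0],[0,0,-0.05],[0,0,-0.1],[0,0,-0.15],[0,0,-0.2],[0,0,-0.25],[0,0,-0.3]]}' 0.2
python3 -c "
from h import *
go(520,-113,260,-84.1)"
```

```text
time_s: 12.8
tcp_pos: [496.2, -50.8, 258.0]
tool_rot: [[0.999, 0.038, -0.001], [0.038, -0.999, 0.0], [-0.001, -0.0, -1.0]]
force: [0.4, 0.1, -0.8]
opening: 30.5
grasp_force: 29.6
t 12.8 tcp [496.2 -50.8 258. ] F [ 0.4  0.1 -0.8] op 30.5 heading -87.85
dp [0.0285, 0.0841, -0.0027] tw [-0.0002, 0.001, -0.0833]
```

```bash
python3 -m handwheel '{"delta_pos":[[0.01,0.03,0],[0.02,0.06,0],[0.026,0.078,0],[0.028,0.084,0],[0.028,0.084,0],[0.028,0.084,0]],"twist":[[0,0,-0.04],[0,0,-0.083],[0,0,-0.083],[0,0,-0.083],[0,0,-0.083],[0,0,-0.083]]}' 0.2
cat > m4.py <<'E'
from m3 import *
def spin(C,v1=300):
    v,u=np.mgrid[:480,:640]
    for lo,hi,w,n in((119,126,30,"spindle top"),(91.5,97,60,"hub"),(67,74,90,"carousel")):
        k=(C[...,2]>lo)&(C[...,2]<hi)&(np.hypot(C[...,0]-612,C[...,1]+106)<w)&(v<v1)
        P=np.ascontiguousarray(C[k][:,:2],np.float32).reshape(-1,1,2)
        if len(P)>20: (a,b),r=cv2.minEnclosingCircle(P);print(n,len(P),np.round([a,b,r],1),"z",np.median(C[k][:,2]).round(1))
        else: print(n,len(P))
E
python3 - <<'E'
from m4 import *
C,o=ringm("w10");spin(C);go(583,-109.5,260,-84.1)
E
```

```text
time_s: 13.4
tcp_pos: [519.4, -111.1, 258.4]
tool_rot: [[0.995, 0.101, -0.0], [0.101, -0.995, 0.0], [-0.0, -0.0, -1.0]]
force: [0.2, -0.5, -1.9]
opening: 30.6
grasp_force: 29.6
ring top plane z=0.010x+0.009y+98.2 1285 std 0.65
outer [28.6 -1.5 26.3] inner [28.4 -1.7 20.6]
lugs y [-27.1 -21.1] [17.4 23.4] xmin 5.1
ring centre world (top) [ 547.7 -106.5  160. ]
spindle top 1612 [ 612.2 -104.2   18.3] z 122.1
hub 2944 [ 619.2 -104.5   54.9] z 94.2
carousel 13789 [ 612.4 -104.1   78.1] z 70.5
t 13.45 tcp [ 519.4 -110.9  258.5] F [-0.2  0.2 -1.1] op 30.8 heading -84.19
dp [0.0845, 0.0067, -0.002] tw [-0.0003, 0.0, -0.0019]
```

View pics/w10.png

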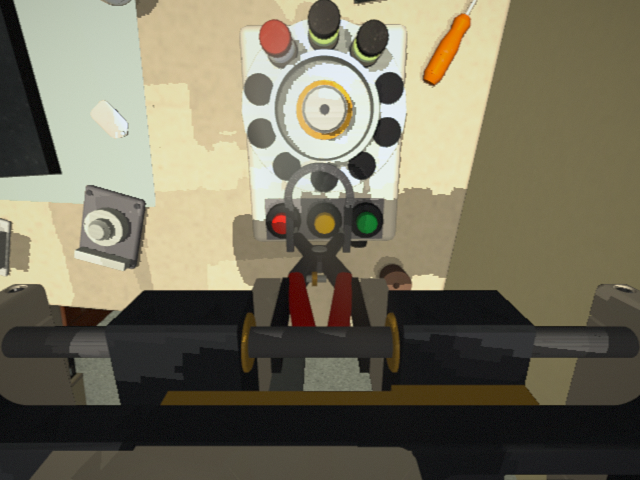

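The ring is at (319,195) held level, and the spindle top is at (323,108). Moving over the spindle with the ring about 8 mm above its end.

```bash
python3 -m handwheel '{"delta_pos":[[0.02,0.001,0],[0.045,0.003,0.0],[0.07,0.005,0],[0.084,0.0057,0.01],[0.086,0.0057,0.025],[0.086,0.0057,0.035],[0.086,0.0057,0.035],[0.086,0.0057,0.035]],"twist":[[0,0,0],[0,0,0],[0,0,0],[0,0,0],[0,0,0],[0,0,0],[0,0,0],[0,0,0]]}' 0.2
python3 - <<'E'
from m4 import *
C,o=ringm("w11");spin(C);go(583,-109.5,260,-84.1)
E
```

```text
time_s: 14.25
tcp_pos: [583.6, -109.5, 232.2]
tool_rot: [[0.995, 0.101, -0.0], [0.101, -0.995, -0.0], [-0.0, 0.0, -1.0]]
force: [0.1, -0.1, -1.7]
opening: 30.8
grasp_force: 29.6
ring top plane z=0.177x+0.021y+90.0 454 std 0.7
outer [28.7 -1.8 25.9] inner [24.1 -2.  24.3]Traceback (most recent call last):
  File "<stdin>", line 2, in <module>
  File "m3.py", line 26, in ringm
    k1=R[(R[:,0]<22)];print("lugs y",np.percentile(k1[k1[:,1]<c[1],1],[3,97]).round(1),np.percentile(k1[k1[:,1]>c[1],1],[3,97]).round(1),"xmin",R[:,0].min().round(1))
                                     ~~~~~~~~~~~~~^^^^^^^^^^^^^^^^^^^^^^^^^^^
    return _quantile_unchecked(
        a, q, axis, out, overwrite_input, method, keepdims, weights)
    return _ureduce(a,
                    func=_quantile_ureduce_func,
    ...<5 lines>...
                    overwrite_input=overwrite_input,
                    method=method)
    r = func(a, **kwargs)
    result = _quantile(arr,
                       quantiles=q,
    ...<2 lines>...
                       out=out,
                       weights=wgt)
    slices_having_nans = np.isnan(arr[-1, ...])
                                  ~~~^^^^^^^^^
IndexError: index -1 is out of bounds for axis 0 with size 0
```

Run:
```python
from h import *
p=cv2.imread("pics/w11.png");cv2.imwrite("pics/w11c.png",cv2.resize(p[90:290,200:440],None,fx=3,fy=3,interpolation=cv2.INTER_CUBIC))
```

```text
(no output)
```

View pics/w11c.png

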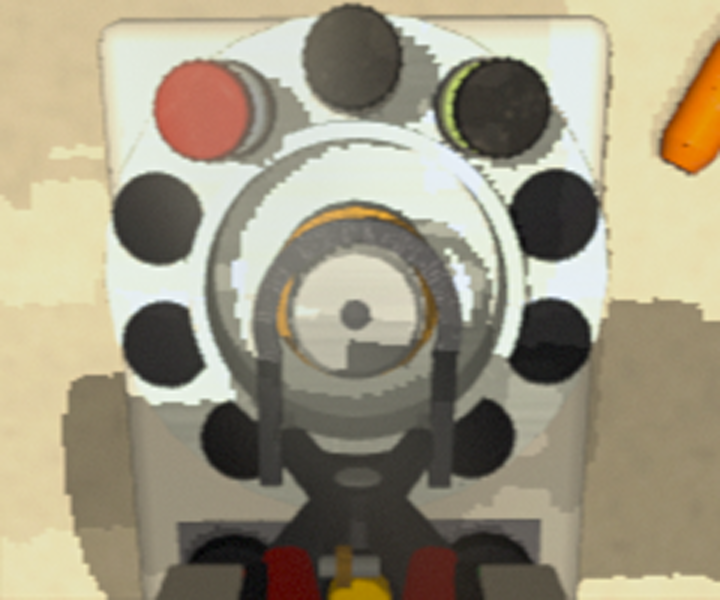

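The ring (258–460 wide, back at 220) sits round the spindle top (355,313) nearly centred. Measuring it with a tighter height band.

```bash
sed -i 's/(L\[...,2\]>85)&(L\[...,2\]<115)/(L[...,2]>94)\&(L[...,2]<103)/' m3.py
python3 - <<'E'
from m4 import *
C,o=ringm("w12");spin(C);go(583,-109.5,260,-84.1)
E
```

```text
ring top plane z=0.006x+0.009y+98.5 1282 std 0.62
outer [28.5 -1.8 26.3] inner [28.4 -1.8 20.5]
lugs y [-27.3 -21.6] [17.3 23.2] xmin 5.1
ring centre world (top) [ 612.4 -104.8  134.4]
spindle top 1531 [ 608.5 -109.9   24.6] z 122.2
hub 1954 [ 617.5 -103.2   53.3] z 94.2
carousel 11763 [ 612.5 -104.1   77.8] z 70.4
t 14.35 tcp [ 584.2 -109.5  233. ] F [ 0.9  0.  -0.9] op 31.1 heading -84.2
dp [-0.0015, -0.0001, -0.036] tw [0.0002, -0.0013, -0.0022]
```

```bash
python3 -m handwheel '{"delta_pos":[[0,-0.0008,0.003],[0,-0.0008,0.007],[0,-0.0008,0.011],[0,-0.0008,0.015],[0,-0.0008,0.019],[0,-0.0008,0.022],[0,-0.0008,0.022],[0,-0.0008,0.022]],"twist":[[0,0,0],[0,0,0],[0,0,0],[0,0,0],[0,0,0],[0,0,0],[0,0,0],[0,0,0]]}' 0.2
python3 - <<'E'
from m4 import *
C,o=ringm("w13");spin(C);go(583,-109.5,260,-84.1)
E
```

```text
time_s: 15.15
tcp_pos: [584.2, -108.8, 215.8]
tool_rot: [[0.995, 0.101, -0.0], [0.101, -0.995, -0.0], [-0.0, 0.0, -1.0]]
force: [0.8, -0.5, -1.2]
opening: 30.7
grasp_force: 29.6
ring top plane z=0.009x+0.009y+98.1 1440 std 0.66
outer [28.7 -1.6 26.2] inner [27.5 -1.6 18.1]
lugs y [-27.3  -8.7] [ 2.5 23.3] xmin 5.0
ring centre world (top) [ 612.7 -104.2  117.5]
spindle top 1740 [ 610.7 -106.2   28.3] z 122.1
hub 1933 [ 618.9 -104.2   53.5] z 94.2
carousel 13041 [ 612.4 -104.1   77.8] z 70.4
t 15.2 tcp [ 584.3 -108.8  215.9] F [-0.4 -0.3 -1.3] op 31.0 heading -84.2
dp [-0.0018, 0.0008, -0.0588] tw [0.0001, -0.0001, -0.0022]
```

```bash
python3 -m handwheel '{"delta_pos":[[-0.0003,0,0.003],[-0.0003,0,0.007],[-0.0003,0,0.011],[-0.0003,0,0.015],[-0.0003,0,0.019],[-0.0003,0,0.021],[-0.0003,0,0.021]],"twist":[[0,0,0],[0,0,0],[0,0,0],[0,0,0],[0,0,0],[0,0,0],[0,0,0]]}' 0.2
python3 - <<'E'
from m4 import *
C,o=ringm("w14");go(583,-109.5,260,-84.1)
E
```

```text
time_s: 15.9
tcp_pos: [583.8, -108.8, 199.7]
tool_rot: [[0.995, 0.101, -0.001], [0.101, -0.995, -0.0], [-0.001, 0.0, -1.0]]
force: [0.6, 0.3, -0.8]
opening: 30.7
grasp_force: 29.6
ring top plane z=0.008x+0.011y+98.4 1296 std 0.62
outer [28.5 -1.7 26.3] inner [25.8 -1.9 21.4]
lugs y [-27.3 -21.3] [17.2 23.2] xmin 5.0
ring centre world (top) [ 612.1 -104.2  101.3]
t 15.95 tcp [ 583.9 -108.8  199.9] F [-0.3  0.2 -1.5] op 30.9 heading -84.21
dp [-0.0013, 0.0008, -0.0801] tw [0.0, 0.0003, -0.0023]
```

```bash
python3 -m handwheel '{"delta_pos":[[0,0,0.001],[0,0,0.002],[0,0,0.003],[0,0,0.003],[0,0,0.003]],"twist":[[0,0,0],[0,0,0],[0,0,0],[0,0,0],[0,0,0]]}' 0.2
python3 - <<'E'
from m4 import *
C,o=ringm("w15");go(583,-109.5,260,-84.1)
E
```

```text
time_s: 16.45
tcp_pos: [583.9, -108.8, 197.8]
tool_rot: [[0.995, 0.101, -0.0], [0.101, -0.995, -0.0], [-0.0, 0.0, -1.0]]
force: [-0.9, 1.2, -1.2]
opening: 31.0
grasp_force: 29.6
ring top plane z=0.007x+0.008y+98.3 1291 std 0.62
outer [28.6 -1.7 26.3] inner [26.1 -1.6 21.5]
lugs y [-27.3 -21.7] [17.2 23.2] xmin 5.0
ring centre world (top) [ 612.3 -104.2   99.4]
t 16.5 tcp [ 584.  -108.8  197.8] F [-0.2 -1.  -1.8] op 30.7 heading -84.2
dp [-0.0014, 0.0008, -0.0829] tw [0.0, -0.0001, -0.0023]
```

```bash
for i in 1 2; do :; done
python3 -m handwheel '{"delta_pos":[[0,0,0.001],[0,0,0.001],[0,0,0.001]],"twist":[[0,0,0],[0,0,0],[0,0,0]]}' 0.2 | egrep 'tcp|force'
python3 -m handwheel '{"delta_pos":[[0,0,0.0007],[0,0,0.0007],[0,0,0.0007]],"twist":[[0,0,0],[0,0,0],[0,0,0]]}' 0.2 | egrep 'tcp|force'
python3 - <<'E'
from m4 import *
C,o=ringm("w16");go(583,-109.5,260,-84.1)
E
```

```text
tcp_pos: [584.0, -108.8, 197.0]
force: [0.1, -0.6, -1.3]
grasp_force: 29.6
tcp_pos: [584.0, -108.8, 196.5]
force: [-0.6, 0.4, -1.5]
grasp_force: 29.6
ring top plane z=-0.003x+0.009y+98.2 1274 std 0.63
outer [28.8 -1.7 26.2] inner [28.5 -1.6 20.5]
lugs y [-27.3 -21.3] [17.3 23.4] xmin 5.1
ring centre world (top) [ 612.5 -104.2   98.4]
t 17.15 tcp [ 584.  -108.8  196.6] F [ 0.1 -0.5 -1.2] op 30.8 heading -84.2
dp [-0.0014, 0.0008, -0.0846] tw [-0.0, -0.0001, -0.0023]
```

```bash
python3 -m handwheel '{"delta_pos":[[0,0,0.0006],[0,0,0.0006],[0,0,0.0006],[0,0,0.0006]],"twist":[[0,0,0],[0,0,0],[0,0,0],[0,0,0]]}' 0.2 | egrep 'tcp|force'
python3 - <<'E'
from m4 import *
C,o=ringm("w17");go(583,-109.5,260,-84.1)
E
```

```text
tcp_pos: [584.2, -108.8, 196.4]
force: [0.0, 0.5, 1.5]
grasp_force: 29.8
ring top plane z=-0.001x+0.006y+98.0 1267 std 0.59
outer [28.5 -1.6 26.5] inner [28.5 -1.8 20.4]
lugs y [-27.4 -21.4] [17.3 23.2] xmin 5.1
ring centre world (top) [ 612.4 -104.3   98.4]
t 17.6 tcp [ 584.2 -108.8  196.3] F [0.  1.6 1.5] op 31.0 heading -84.2
dp [-0.0016, 0.0008, -0.0849] tw [0.0001, -0.0007, -0.0022]
```

Light contact with the washer (about 3 N), and the ring is centred, level and wide open. I let it settle and hand in.

```bash
python3 -m handwheel '{"delta_pos":[[0,0,0],[0,0,0],[0,0,0],[0,0,0]],"twist":[[0,0,0],[0,0,0],[0,0,0],[0,0,0]]}' 0.2 | egrep 'tcp|force|open'
python3 -c "
from workcell import bot
print(bot.finish_job())"
```

```text
tcp_pos: [584.2, -108.8, 196.3]
force: [1.0, 0.8, 2.7]
opening: 30.8
grasp_force: 30.0
the job is handed in; nothing more can be done
None
```

The job is handed in at about 18 s of the 58 s: I pressed the red key, then the yellow, and the ring now lies level on the washer, centred to about 0.2 mm by the camera and held spread by the squeezed pliers. I don't have the judge's result.

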